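# Close the dust covers of a desk power bar in one stroke

### The job

The four dust covers of the power bar on the desk stand ajar. With the gripper shut, begin at the bar's long bare end with the rubber pad and run the fingertips gently along its top towards the other end in one pass, without raising the hand between covers, so that each cover in turn is pressed fully shut. Grip nothing, do not shift or lift the bar, leave the stapler, mug and glue stick alone, and finish with the hand clear of everything.

Things in the scene. Friction and masses are not known exactly. Their poses are not given: they have to be found in the camera images.
- bar: Grey power bar lying loose on the desk (0.7 to 1.1 kg, rubber foot), 280 mm long, 60 wide. Origin: centre of its underside. Its x axis runs along it from the long bare end (55 mm, x -140 to -85 mm, under a plain dark rubber pad whose top is 42 mm above the desk) past the four covers to the short bare end (28 mm, x 112 to 140 mm, top 38 mm up, as are the side walls); z is up. Any yaw.
- bare_end (a point): Middle of the long bare end, on the top of its soft rubber pad, which gives about 1 mm per 3 N, 4 mm at most (bar x = -115 mm, 42 mm above the desk). Begin here: a shut gripper can rest on it without touching cover 1.
- last_lip (a point): Point fixed on the bar where the free lip of cover 4 comes when shut (bar x = 110 mm, 42 mm above the desk): the end of the pass. The straight line from bare_end to it runs along the middle of all the covers; fingertips riding it 0 to 2 mm above that height press each cover shut.
- cover1 (a joint): White dust cover next to the long bare end: flap 45 mm long, 46 wide, 3 thick, hinged at its edge nearest that end (hinge at bar x = -85 mm, 3 mm below the pad's top), so it rises like a ramp away from it. Value: opening in rad, 0 = shut, free lip level with that top; it gives 2 mm below (-0.05). Starts at 0.3 to 0.7. Friction hinge (0.004 N m), no spring: it stays where left.
- cover2 (a joint): The next cover, same as cover1, hinge line at bar x = -35 mm.
- cover3 (a joint): The next cover, same as cover1, hinge line at bar x = 15 mm.
- cover4 (a joint): The last cover, same as cover1, hinge line at bar x = 65 mm, its free lip at 110 mm when shut.
- stapler: Black stapler lying upright, 125 x 36 x 52 mm, beside the bar; a bystander. Origin: centre of its underside.
- mug: White mug, 76 mm across and 85 mm tall, beside the bar; a bystander. Origin: centre of its underside.
- glue: White glue stick standing on end, 30 mm across and 82 mm tall, beside the bar; a bystander. Origin: centre of its underside.

How it is judged:
On the way, in this order (a step that is already met when the one before it is completed fails the run):
1. cover 1, next to the long bare end, is pressed shut first (value of joint cover1 below 0.08 rad), for 0.05 s.
2. then cover 2 (value of joint cover2 below 0.08 rad), for 0.05 s.
3. then cover 3 (value of joint cover3 below 0.08 rad), for 0.05 s.
4. then cover 4 (value of joint cover4 below 0.08 rad), for 0.05 s.
At the end, for the whole second after the job is handed in: All four covers are shut to within 0.08 rad (the lip at most about 3.5 mm proud), and the bar lies flat and at rest within 20 mm of where it began (value of joint each of cover1, cover2, cover3, cover4 below 0.08 rad and distance of bar from where it was at the start of the episode below 0.02 m and linear speed of bar below 0.02 m/s and angle between bar's own z axis and vertical below 0.05 rad); the robot touches nothing.
It fails at once if the hand is raised (TCP more than 110 mm above the desk, fingertips some 45 mm above the bar) after cover 1 is shut and before cover 4 is (value of joint cover1 below 0.08 rad and value of joint cover4 above 0.1 rad and z of the grasp point in the frame of bar above 0.11 m).
It fails at once if the bar is pressed with more than 40 N (contact force between any of the fingers, the arm and bar above 40 N).
It fails at once if the bar is shifted or lifted by more than 20 mm, or tipped (distance of bar from where it was at the start of the episode above 0.02 m or angle between bar's own z axis and vertical above 0.15 rad).
It fails at once if the stapler, mug or glue stick is moved by more than 10 mm (distance of any of stapler, mug, glue from where it was at the start of the episode above 0.01 m).
It also fails if it takes over 42 s, if anything falls off the work surface, if the arm or the gripper's body presses on something with over 40 N, if the wrist force passes 120 N, or if a joint passes its speed limit or range.

### The arm

A 6-joint arm with a two-finger parallel gripper is mounted at the origin on the work surface. World frame = base frame: x ahead of the robot, y to its left, z up, the work surface at z = 0. Lengths are in m, angles in rad, forces in N, time in s.
With the tool pointing down it reaches from about 0.375 to 0.825 m from the base axis. Payload 5.5 kg.
Tool frame: the origin (TCP) lies between the finger pads, 19 mm behind the fingertips; this is the grasp point; z points along the fingers, y is the line along which they close (so a half turn about z gives the same grasp; the last joint's range is limited). The gripper opens to 85 mm and grips with 20 to 120 N. Pads are 22 mm wide; open, the fingers measure 114 mm over their backs; the gripper's body (76 mm by 85 mm) begins 54 mm behind the grasp point. The pads swing forward as they close: fully open they stand 13 mm farther back than shut.
Start: joints at [1.191, 0.314, -0.047, 1.21, 0, 1.571], TCP at [0.222, 0.557, 0.25] pointing down, gripper open.
Joint ranges: [-2.67, 2.67], [-0.69, 1.73], [-1.03, 1.25], [-2.08, 2.16], [-1.42, 1.45], [-3.14, 3.14]. Speed limits (rad/s): [2.39, 2.39, 3.01, 3.14, 3.14, 3.14].

### API

Orientations are given as a unit quaternion [x, y, z, w].
In Python, from station import env gives the robot as it stands. The module is installed in compiled form; this text tells all that it offers.
- The arm moves only by the tool move_arm, never from a script. Its argument "moves" is one flat list of numbers, 7 for each row, row after row: the turn, a rotation vector about the tool's x, y, z in degrees, then the shift along the tool's x, y, z in m, then the finger opening in m, from 0 to 0.0854. A call has 1 to 5 rows; each row is the pose to reach, as a shift and turn from the pose commanded when the call began, along the tool's axes at that moment; what a row does not reach only later rows make up. A row lasts 1/12 s, in which the tool goes at most 41.7 mm and 7.16 degrees, less where a joint would pass 70% of its speed; a pose out of reach is approached as far as the arm can. A call with a gripper value outside its range is refused whole. The fingers move at their own pace and stop on an object; "squeeze" is the grip in N (left out, the last holds). Time passes only in rows, so rows that repeat a pose let the fingers close. It gives the time, the measured TCP pose, the force, the opening and the grip force at its end, in the units of the state.
- env.get_obs(): the state, without advancing time (a new reading comes with each control period).
- env.snapshot(name): name is "scene" or "top" or "wrist"; returns a dict with "frame" (480x640x3 uint8, red, green, blue), "K" (3x3 intrinsics, pixels), "rvec" (rotation vector, rad) and "tvec" (3), from world to camera coordinates, as OpenCV has them. Camera axes: x right, y down, z forward; pixel columns grow to the right and rows downward; lengths in m; the calibration is good to about 2 mm. A picture is of the moment at which its call begins. There is no depth.
- env.finish_job(): hands the job in; it is judged then, once.
The state is a dict: "t": time; "q": joint angles; "dq": joint speeds; "tau": joint torques, N m; "tcp_pos": TCP position; "tcp_rot": TCP orientation; "force": force on the tool from outside, world axes, zero at the start; "torque": the same for the moment, N m; "finger_gap": finger opening in m; "finger_force": force on a finger pad.
Only numpy, scipy, OpenCV 4.12 (cv2) and the standard library are available. Lean on these libraries where they do the work, as an engineer would, in place of code of your own. Each camera call takes 0.05 s, during which the arm holds its last target. There are 200 camera calls.

## Working session

There is one attempt and no reset: what is moved stays moved. The work goes in short steps, Python scripts to look and compute and a tool call to move; the robot and the scene stay as the last step left them, time stands still between calls to the robot, and variables do not carry over. Pictures are saved under pics/ and viewed, at most 10 in all, crops included, and the job is handed in when it is done.

Besides the shell and the picture viewer there is one more tool, called after "Call:" as name(argument=value, ...), one argument or row to a line, values as JSON. move_arm: Moves the arm, as the interface text tells. Its arguments: {"type":"object","properties":{"moves":{"type":"array"},"squeeze":{"type":"number"}},"required":["moves"]}

```bash
mkdir -p pics; cat > h.py <<'E'
from station import env
import numpy as np, cv2, pickle
def snap(n,f):
    s=env.snapshot(n); cv2.imwrite('pics/'+f+'.png',s['frame'][:,:,::-1]); pickle.dump(s,open(f+'.pkl','wb')); return s
def ray(s,u,v,z):
    R=cv2.Rodrigues(np.array(s['rvec'],float))[0]; t=np.array(s['tvec'],float).ravel()
    d=R.T@np.linalg.solve(s['K'],[u,v,1.]); c=-R.T@t
    return c+d*(z-c[2])/d[2]
def proj(s,P):
    return cv2.projectPoints(np.array(P,float).reshape(-1,1,3),np.array(s['rvec'],float),np.array(s['tvec'],float),np.array(s['K'],float),None)[0].reshape(-1,2)
E
python3 - <<'E'
from h import *
for n in('top','scene'): s=snap(n,n+'1')
o=env.get_obs(); print(o['t'],o['tcp_pos'],o['tcp_rot'],o['force'])
E
```

```text
0.1 [0.22226414 0.55678052 0.24921044] [ 1.88771664e-01  9.82020703e-01 -7.59196968e-04 -1.48863577e-04] [-0.22768923 -0.10153302 -0.13783994]
```

View pics/top1.png

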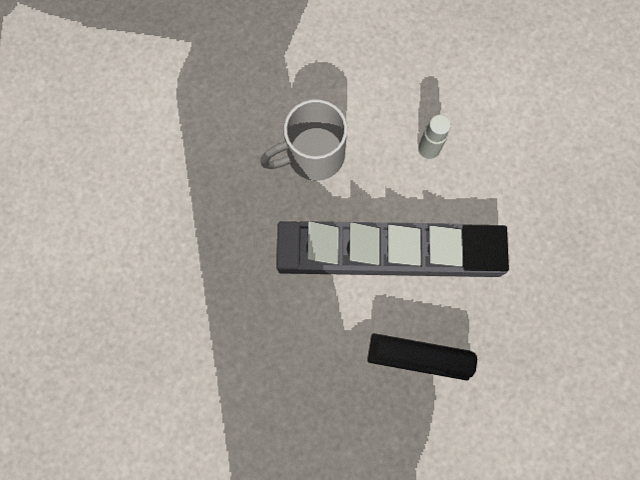

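View pics/scene1.png

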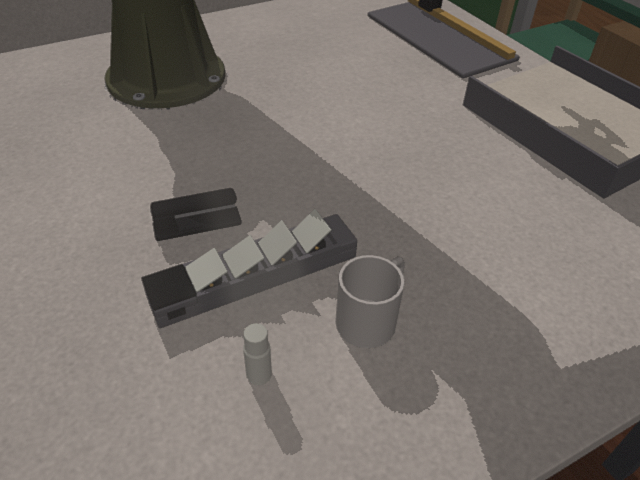

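The top view shows the bar lying across the picture. Its pad end is on the right (462–508, 226–270) and its short end on the left (278). The mug is at (316,140), the glue stick at (435,137) and the stapler at (422,357). I'll enlarge the bar for its corners.

```bash
python3 - <<'E'
from h import *
im=cv2.imread('pics/top1.png')[210:290,265:525]
cv2.imwrite('pics/c1.png',cv2.resize(im,None,fx=3,fy=3,interpolation=cv2.INTER_CUBIC))
im=cv2.imread('pics/scene1.png')[200:340,130:370]
cv2.imwrite('pics/c2.png',cv2.resize(im,None,fx=3,fy=3,interpolation=cv2.INTER_CUBIC))
s=pickle.load(open('top1.pkl','rb'))
for u,v in[(508,226),(508,271),(463,226),(463,270),(278,222),(278,269)]: print(u,v,ray(s,u,v,.04))
E
python3 -c "
import cv2,numpy as np
a=cv2.imread('pics/c1.png');b=cv2.imread('pics/c2.png')
W=780;p=lambda i:cv2.copyMakeBorder(i,0,0,0,W-i.shape[1],0)
c=np.vstack([p(a)[:240],p(b)])[:600];cv2.imwrite('pics/c3.png',c);print(c.shape)"
```

```text
508 226 [ 0.59272654 -0.20045636  0.04      ]
508 271 [ 0.53723682 -0.19666806  0.04      ]
463 226 [ 0.59308252 -0.14570893  0.04      ]
463 270 [ 0.5387785 -0.1428258  0.04     ]
278 222 [0.59957955 0.07991778 0.04      ]
278 269 [0.54134498 0.07936954 0.04      ]
(600, 780, 3)
```

View pics/c3.png

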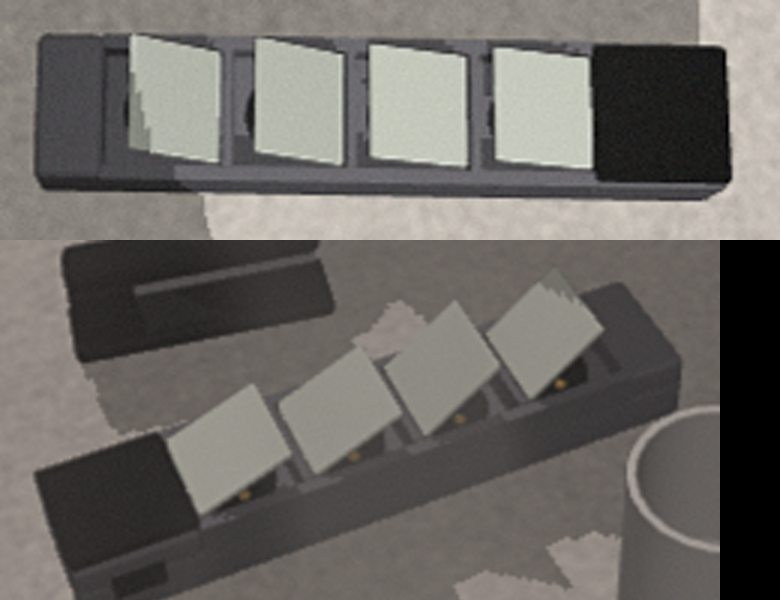

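The crop shows the bar's top-face corners. In the upper part the pad corners are at (593,43), (726,45), (731,183) and (595,181), and the short end is at (38,35) and (36,177). In the lower part (scene view) the pad is at (36,472), (160,434), (199,520) and (77,570), and the short end is at (622,283) and (680,358). I'll fit the pose from both views.

```bash
python3 - <<'E'
from h import *
from scipy.optimize import least_squares
T=pickle.load(open('top1.pkl','rb'));S=pickle.load(open('scene1.pkl','rb'))
f=lambda c,u0,v0:[((x+.5)/3-.5+u0,(y+.5)/3-.5+v0) for x,y in c]
# pad far-y.. order: bar pts
w=.03
a=[(-.085,-1,.042),(-.14,-1,.042),(-.14,1,.042),(-.085,1,.042),(.14,-1,.038),(.14,1,.038)]
B=np.array([(x,y*w,z) for x,y,z in a])
tp=np.array(f([(593,43),(726,45),(731,183),(595,181),(38,35),(36,177)],265,210))
# scene: mug side (world +x) ; bar x points +y world, bar y -> -x world : bar y=-1 is mug side
sp=np.array(f([(199,520),(77,570),(36,472),(160,434),(680,358),(622,283)],130,120))
def W(p): c,s=np.cos(p[2]),np.sin(p[2]); return B@np.array([[c,s,0],[-s,c,0],[0,0,1]])+[p[0],p[1],0]
def r(p,m): 
    e=[]
    if m&1:e.append(proj(T,W(p))-tp)
    if m&2:e.append(proj(S,W(p))-sp)
    return np.concatenate(e).ravel()
for m in(1,2,3):
    q=least_squares(r,[.567,-.06,1.57],args=(m,)); print(m,q.x,np.degrees(q.x[2]),np.round(q.fun.reshape(-1,2),1).tolist())
p=q.x;u=np.array([np.cos(p[2]),np.sin(p[2])])
for x in(-.115,.110): print(x,p[:2]+x*u)
from scipy.spatial.transform import Rotation as R
print(R.from_quat(env.get_obs()['tcp_rot']).as_matrix().round(4))
for n,u,v,z in(('mug',316,128,.085),('glue',440,124,.082),('st',370,335,.05),('st',476,350,.05)): print(n,ray(T,u,v,z))
E
```

```text
1 [ 0.56863519 -0.05829254  1.54951255] 88.78052932807205 [[-0.6, -1.4], [0.4, -1.4], [1.0, 1.4], [0.3, 1.3], [-0.1, -0.5], [-1.0, 0.4]]
2 [ 0.57037216 -0.05954346  1.55537308] 89.11631313719222 [[2.2, 1.7], [-1.8, 1.1], [-1.8, -0.5], [-0.4, -2.2], [2.1, 0.2], [-0.1, -1.7]]
3 [ 0.5692053  -0.058843    1.55202906] 88.92471493221747 [[-0.3, -2.0], [0.7, -2.1], [1.5, 0.6], [0.8, 0.7], [0.3, -0.7], [-0.5, 0.2], [2.3, 0.7], [-1.7, -0.0], [-1.5, -1.6], [-0.1, -3.2], [2.2, -0.3], [0.1, -2.2]]
-0.115 [ 0.56704719 -0.17382275]
0.11 [0.57126957 0.05113763]
[[-9.287e-01  3.708e-01 -6.000e-04]
 [ 3.708e-01  9.287e-01 -1.400e-03]
 [ 0.000e+00 -1.500e-03 -1.000e+00]]
mug [0.70296299 0.03248597 0.085     ]
glue [ 0.70816957 -0.11529585  0.082     ]
st [ 0.46145468 -0.02882602  0.05      ]
st [ 0.44366177 -0.1505673   0.05      ]
```

Call:
move_arm(
  moves=[0, 0, 69.3, -0.592, -0.551, 0, 0, 0, 0, 69.3, -0.592, -0.551, 0, 0, 0, 0, 69.3, -0.592, -0.551, 0, 0, 0, 0, 69.3, -0.592, -0.551, 0, 0, 0, 0, 69.3, -0.592, -0.551, 0, 0],
  squeeze=20,
)

```text
t: 0.52
tcp_pos: [0.3115, 0.3669, 0.2495]
tcp_rot: [0.484, 0.875, -0.0, 0.0]
force: [0.7, 0.0, -0.2]
finger_gap: 0.0256
finger_force: 0.0
```

```bash
cat > g.py <<'E'
from h import *
import sys
from scipy.spatial.transform import Rotation as R
o=env.get_obs(); M=R.from_quat(o['tcp_rot'])
a=np.radians(88.9); x=np.array([np.cos(a),np.sin(a),0]); z=np.array([0,0,-1.]); G=R.from_matrix(np.c_[x,np.cross(z,x),z])
t=np.array([float(v) for v in sys.argv[1:4]])
print('t',o['t'],'q',np.round(o['q'],2),'pos',np.round(o['tcp_pos'],4),'F',np.round(o['force'],2),'gap',o['finger_gap'])
print('turn',np.degrees((M.inv()*G).as_rotvec()).round(2),'shift',M.inv().apply(t-o['tcp_pos']).round(4))
E
python3 g.py .567 -.174 .25
```

```text
t 0.5167 q [ 0.87  0.09 -0.32  1.16 -0.    1.88] pos [0.3115 0.3669 0.2495] F [ 0.67  0.01 -0.24] gap 0.02557749270400284
turn [-3.000e-02  3.000e-02  3.322e+01] shift [-5.94e-01 -7.13e-02 -2.00e-04]
```

Call:
move_arm(
  moves=[0, 0, 33.2, -0.594, -0.071, 0, 0, 0, 0, 33.2, -0.594, -0.071, 0, 0, 0, 0, 33.2, -0.594, -0.071, 0, 0, 0, 0, 33.2, -0.594, -0.071, 0, 0, 0, 0, 33.2, -0.594, -0.071, 0, 0],
)

```text
t: 0.93
tcp_pos: [0.4016, 0.179, 0.2499]
tcp_rot: [0.714, 0.7, -0.0, -0.0]
force: [0.6, 0.1, 0.4]
finger_gap: 0.0002
finger_force: 0.0
```

```bash
python3 g.py .567 -.174 .25
```

```text
t 0.9333 q [ 0.42  0.01 -0.41  1.15  0.    2.01] pos [0.4016 0.179  0.2499] F [0.59 0.14 0.43] gap 0.00017423430028577687
turn [-0.    0.    0.01] shift [-3.498e-01  1.720e-01 -1.000e-04]
```

Call:
move_arm(
  moves=[0, 0, 0, -0.35, 0.172, 0, 0, 0, 0, 0, -0.35, 0.172, 0, 0, 0, 0, 0, -0.35, 0.172, 0, 0, 0, 0, 0, -0.35, 0.172, 0, 0, 0, 0, 0, -0.35, 0.172, 0, 0],
)

```text
t: 1.35
tcp_pos: [0.4911, -0.0093, 0.2499]
tcp_rot: [0.712, 0.702, 0.0, -0.0]
force: [0.7, 0.5, -0.1]
finger_gap: -0.0002
finger_force: 0.0
```

```bash
python3 g.py .567 -.174 .25
```

```text
t 1.35 q [-0.02  0.11 -0.3   1.16  0.    1.57] pos [ 0.4911 -0.0093  0.2499] F [ 0.68  0.48 -0.14] gap -0.0001565317533715892
turn [-0.01 -0.01  0.31] shift [-0.1636  0.0782 -0.0002]
```

Call:
move_arm(
  moves=[0, 0, 0.3, -0.164, 0.078, 0, 0, 0, 0, 0.3, -0.164, 0.078, 0, 0, 0, 0, 0.3, -0.164, 0.078, 0, 0, 0, 0, 0.3, -0.164, 0.078, 0, 0, 0, 0, 0.3, -0.164, 0.078, 0, 0],
)

```text
t: 1.77
tcp_pos: [0.568, -0.177, 0.2491]
tcp_rot: [0.715, 0.699, -0.001, 0.001]
force: [-0.2, 0.5, -0.5]
finger_gap: 0.0002
finger_force: 0.0
```

```bash
python3 g.py .567 -.174 .09
```

```text
t 1.7667 q [-0.3   0.3  -0.06  1.2  -0.    1.29] pos [ 0.568  -0.177   0.2491] F [-0.18  0.46 -0.55] gap 0.0001826977458130591
turn [ 0.01  0.1  -0.18] shift [ 0.0032 -0.0011  0.1591]
```

Call:
move_arm(
  moves=[0, 0, 0, 0, 0, 0.04, 0, 0, 0, 0, 0, 0, 0.08, 0, 0, 0, 0, 0, 0, 0.12, 0, 0, 0, 0, 0, 0, 0.16, 0, 0, 0, 0, 0, 0, 0.16, 0],
)

```text
t: 2.18
tcp_pos: [0.5604, -0.1701, 0.082]
tcp_rot: [0.714, 0.7, -0.003, -0.006]
force: [-2.9, 0.5, -0.1]
finger_gap: 0.0001
finger_force: 0.0
```

```bash
python3 g.py .567 -.174 .0645; python3 - <<'E'
from h import *
a=snap('top','t2');b=snap('scene','s2')
i=a['frame'][190:310,260:530];j=b['frame'][120:345,120:390]
i=cv2.resize(i,None,fx=2.2,fy=2.2);j=cv2.resize(j,None,fx=1.45,fy=1.45)
i=cv2.copyMakeBorder(i,0,0,0,max(0,j.shape[1]-i.shape[1]),0);j=cv2.copyMakeBorder(j,0,0,0,i.shape[1]-j.shape[1],0)
cv2.imwrite('pics/v2.png',np.vstack([i,j])[:600,:,::-1])
E
python3 g.py .567 -.174 .0645
```

```text
t 2.1833 q [-0.29  0.42 -0.31  0.86  0.    1.29] pos [ 0.5604 -0.1701  0.082 ] F [-2.86  0.48 -0.11] gap 5.451751376452872e-05
turn [-0.75 -0.22  0.03] shift [-0.0038  0.0069  0.0174]
t 2.2833 q [-0.29  0.41 -0.3   0.87  0.    1.29] pos [ 0.5651 -0.1715  0.0892] F [ 0.18 -0.57 -0.08] gap 0.00015695699193862865
turn [-0.23 -0.07  0.04] shift [-0.0025  0.002   0.0247]
```

View pics/v2.png

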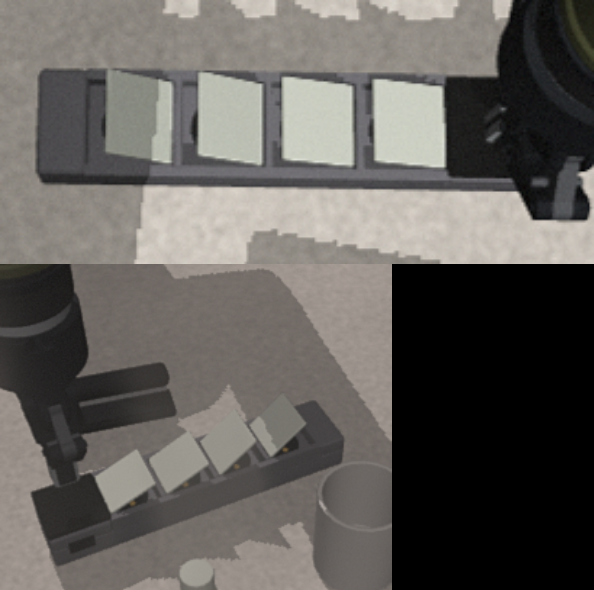

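The hand hangs over the pad: fingertips at about (65,478) in the lower view, pad centre at (70,505). All four covers are still open. Fast moves overshoot, so I'll slow down from here.

Call:
move_arm(
  moves=[0, 0, 0, -0.001, 0.001, 0.005, 0, 0, 0, 0, -0.002, 0.001, 0.01, 0, 0, 0, 0, -0.002, 0.001, 0.015, 0, 0, 0, 0, -0.002, 0.001, 0.019, 0, 0, 0, 0, -0.002, 0.001, 0.021, 0],
)

```text
t: 2.7
tcp_pos: [0.5679, -0.1743, 0.0693]
tcp_rot: [0.714, 0.7, 0.0, 0.0]
force: [0.1, -0.2, 0.3]
finger_gap: -0.0003
finger_force: 0.0
```

Call:
move_arm(
  moves=[0, 0, 0, 0, 0, 0, 0, 0, 0, 0, 0, 0, 0, 0, 0, 0, 0, 0, 0, 0, 0, 0, 0, 0, 0, 0, 0, 0],
)

```text
t: 3.03
tcp_pos: [0.5678, -0.1743, 0.0692]
tcp_rot: [0.714, 0.7, 0.0, 0.0]
force: [-0.7, -0.2, -0.8]
finger_gap: -0.0003
finger_force: 0.0
```

```bash
python3 g.py .567 -.174 .0615
```

```text
t 3.0333 q [-0.3   0.43 -0.31  0.83 -0.    1.29] pos [ 0.5678 -0.1743  0.0692] F [-0.65 -0.17 -0.82] gap -0.0003311119262304669
turn [0.02 0.01 0.03] shift [ 0.0003 -0.0008  0.0077]
```

Call:
move_arm(
  moves=[0, 0, 0, 0, -0.001, 0.002, 0, 0, 0, 0, 0, -0.001, 0.004, 0, 0, 0, 0, 0, -0.001, 0.006, 0, 0, 0, 0, 0, -0.001, 0.0075, 0, 0, 0, 0, 0, -0.001, 0.0075, 0],
)

```text
t: 3.45
tcp_pos: [0.5663, -0.1741, 0.061]
tcp_rot: [0.714, 0.7, -0.0, -0.0]
force: [-0.1, -0.0, 0.0]
finger_gap: -0.0002
finger_force: 0.0
```

Call:
move_arm(
  moves=[0, 0, 0, 0, 0, 0.001, 0, 0, 0, 0, 0, 0, 0.001, 0, 0, 0, 0, 0, 0, 0.001, 0],
)

```text
t: 3.7
tcp_pos: [0.5666, -0.1742, 0.0605]
tcp_rot: [0.714, 0.7, -0.0, -0.0]
force: [-1.3, -0.0, 1.3]
finger_gap: -0.0001
finger_force: 0.3
```

Call:
move_arm(
  moves=[0, 0, 0, 0, 0, 0.001, 0, 0, 0, 0, 0, 0, 0.001, 0, 0, 0, 0, 0, 0, 0.001, 0],
)

```text
t: 3.95
tcp_pos: [0.5667, -0.1742, 0.0597]
tcp_rot: [0.714, 0.7, 0.0, 0.0]
force: [-1.5, 0.6, 3.2]
finger_gap: 0.0004
finger_force: 1.5
```

Call:
move_arm(
  moves=[0, 0, 0, 0, 0, -0.002, 0, 0, 0, 0, 0.002, 0, -0.0025, 0, 0, 0, 0, 0.005, 0, -0.0025, 0, 0, 0, 0, 0.009, 0, -0.0025, 0, 0, 0, 0, 0.013, 0, -0.0025, 0],
)

```text
t: 4.37
tcp_pos: [0.5668, -0.1607, 0.0619]
tcp_rot: [0.714, 0.7, -0.0, -0.0]
force: [-0.2, -0.7, -1.4]
finger_gap: -0.0001
finger_force: 0.0
```

Call:
move_arm(
  moves=[0, 0, 0, 0.004, 0, 0, 0, 0, 0, 0, 0.008, 0, 0, 0, 0, 0, 0, 0.012, 0, 0, 0, 0, 0, 0, 0.016, 0, 0, 0, 0, 0, 0, 0.02, 0, 0, 0],
)

```text
t: 4.78
tcp_pos: [0.5672, -0.1408, 0.062]
tcp_rot: [0.714, 0.701, -0.0, 0.0]
force: [-0.1, -0.4, -0.1]
finger_gap: 0.0002
finger_force: 0.1
```

```bash
python3 g.py .5713 .0511 .0615
```

```text
t 4.7833 q [-0.24  0.42 -0.34  0.8  -0.    1.35] pos [ 0.5672 -0.1408  0.062 ] F [-0.13 -0.42 -0.11] gap 0.00015431391049848121
turn [-0.    0.    0.04] shift [0.1919 0.0005 0.0005]
```

Call:
move_arm(
  moves=[0, 0, 0, 0.004, 0, 0.0002, 0, 0, 0, 0, 0.008, 0, 0.0004, 0, 0, 0, 0, 0.012, 0, 0.0004, 0, 0, 0, 0, 0.016, 0, 0.0004, 0, 0, 0, 0, 0.02, 0, 0.0004, 0],
)

```text
t: 5.2
tcp_pos: [0.5676, -0.1208, 0.0616]
tcp_rot: [0.714, 0.7, 0.0, -0.0]
force: [0.4, 0.3, -0.7]
finger_gap: 0.0001
finger_force: 0.0
```

Call:
move_arm(
  moves=[0, 0, 0, 0.004, 0, 0, 0, 0, 0, 0, 0.008, 0, 0, 0, 0, 0, 0, 0.012, 0, 0, 0, 0, 0, 0, 0.016, 0, 0, 0, 0, 0, 0, 0.02, 0, 0, 0],
)

```text
t: 5.62
tcp_pos: [0.568, -0.1008, 0.0616]
tcp_rot: [0.714, 0.7, -0.0, -0.0]
force: [-0.4, -0.6, -0.1]
finger_gap: 0.0
finger_force: 0.0
```

```bash
python3 g.py .5713 .0511 .0615; python3 - <<'E'
from h import *
b=snap('scene','s3')
cv2.imwrite('pics/v3.png',cv2.resize(b['frame'][120:345,120:390,::-1],None,fx=2.2,fy=2.2))
E
```

```text
t 5.6167 q [-0.18  0.41 -0.36  0.79 -0.    1.41] pos [ 0.568  -0.1008  0.0616] F [-0.44 -0.64 -0.13] gap 2.3918088083911923e-05
turn [-0.   -0.    0.03] shift [1.519e-01 5.000e-04 1.000e-04]
```

View pics/v3.png

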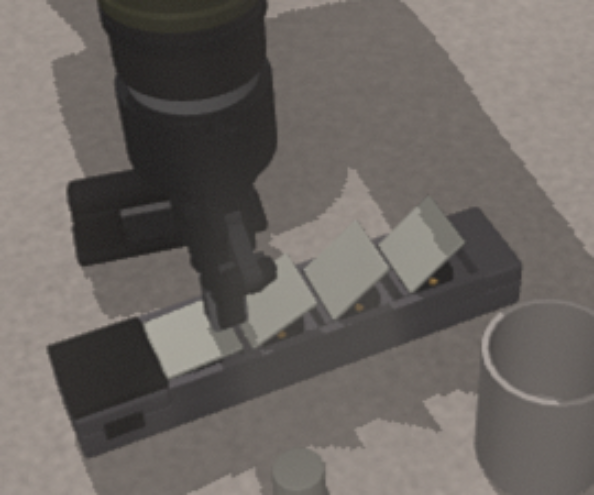

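Cover 1 lies flat, the fingertips are near its lip at (228,325), and covers 2–4 are still open. I'll carry on.

Call:
move_arm(
  moves=[0, 0, 0, 0.004, 0, 0, 0, 0, 0, 0, 0.008, 0, 0, 0, 0, 0, 0, 0.012, 0, 0, 0, 0, 0, 0, 0.016, 0, 0, 0, 0, 0, 0, 0.02, 0, 0, 0],
)

```text
t: 6.08
tcp_pos: [0.5684, -0.0808, 0.0616]
tcp_rot: [0.714, 0.7, 0.0, 0.0]
force: [-0.0, -0.5, -0.1]
finger_gap: -0.0001
finger_force: 0.1
```

Call:
move_arm(
  moves=[0, 0, 0, 0.004, 0, 0, 0, 0, 0, 0, 0.008, 0, 0, 0, 0, 0, 0, 0.012, 0, 0, 0, 0, 0, 0, 0.016, 0, 0, 0, 0, 0, 0, 0.02, 0, 0, 0],
)

```text
t: 6.5
tcp_pos: [0.5687, -0.0608, 0.0616]
tcp_rot: [0.714, 0.7, 0.0, 0.0]
force: [0.3, -0.5, -0.3]
finger_gap: -0.0002
finger_force: 0.0
```

Call:
move_arm(
  moves=[0, 0, 0, 0.004, 0, 0, 0, 0, 0, 0, 0.008, 0, 0, 0, 0, 0, 0, 0.012, 0, 0, 0, 0, 0, 0, 0.016, 0, 0, 0, 0, 0, 0, 0.02, 0, 0, 0],
)

```text
t: 6.92
tcp_pos: [0.5692, -0.0409, 0.0617]
tcp_rot: [0.714, 0.7, -0.0, 0.0]
force: [0.1, 1.4, 0.6]
finger_gap: -0.0002
finger_force: 0.1
```

```bash
python3 g.py .5713 .0511 .0615
```

```text
t 6.9167 q [-0.07  0.4  -0.38  0.79 -0.    1.52] pos [ 0.5692 -0.0409  0.0617] F [0.1  1.36 0.64] gap -0.00020719165659943649
turn [0.01 0.01 0.03] shift [0.092  0.0004 0.0001]
```

Call:
move_arm(
  moves=[0, 0, 0, 0.004, 0, 0, 0, 0, 0, 0, 0.008, 0, 0, 0, 0, 0, 0, 0.012, 0, 0, 0, 0, 0, 0, 0.016, 0, 0, 0, 0, 0, 0, 0.02, 0, 0, 0],
)

```text
t: 7.33
tcp_pos: [0.5695, -0.0208, 0.0616]
tcp_rot: [0.714, 0.7, 0.0, -0.0]
force: [0.6, 0.0, 0.3]
finger_gap: -0.0002
finger_force: 0.0
```

Call:
move_arm(
  moves=[0, 0, 0, 0.004, 0, 0, 0, 0, 0, 0, 0.008, 0, 0, 0, 0, 0, 0, 0.012, 0, 0, 0, 0, 0, 0, 0.016, 0, 0, 0, 0, 0, 0, 0.02, 0, 0, 0],
)

```text
t: 7.75
tcp_pos: [0.5699, -0.0008, 0.0616]
tcp_rot: [0.714, 0.7, 0.0, -0.0]
force: [-0.5, 0.2, 0.4]
finger_gap: 0.0004
finger_force: 0.0
```

Call:
move_arm(
  moves=[0, 0, 0, 0.004, 0, 0, 0, 0, 0, 0, 0.008, 0, 0, 0, 0, 0, 0, 0.012, 0, 0, 0, 0, 0, 0, 0.016, 0, 0, 0, 0, 0, 0, 0.02, 0, 0, 0],
)

```text
t: 8.17
tcp_pos: [0.5702, 0.0192, 0.0616]
tcp_rot: [0.714, 0.7, 0.0, -0.0]
force: [-0.5, 0.3, 0.4]
finger_gap: -0.0003
finger_force: 0.1
```

Call:
move_arm(
  moves=[0, 0, 0, 0.004, 0, 0, 0, 0, 0, 0, 0.008, 0, 0, 0, 0, 0, 0, 0.012, 0, 0, 0, 0, 0, 0, 0.016, 0, 0, 0, 0, 0, 0, 0.02, 0, 0, 0],
)

```text
t: 8.58
tcp_pos: [0.5706, 0.0392, 0.0616]
tcp_rot: [0.714, 0.7, 0.0, -0.0]
force: [-0.0, 0.2, 0.4]
finger_gap: -0.0001
finger_force: 0.0
```

```bash
python3 g.py .5713 .0511 .0615
```

```text
t 8.5833 q [ 0.07  0.4  -0.38  0.79  0.    1.66] pos [0.5706 0.0392 0.0616] F [-0.04  0.2   0.38] gap -0.00011453714857540775
turn [-0.   -0.    0.03] shift [0.0119 0.0005 0.0001]
```

Call:
move_arm(
  moves=[0, 0, 0, 0.004, 0, 0, 0, 0, 0, 0, 0.008, 0, 0, 0, 0, 0, 0, 0.011, 0, 0, 0, 0, 0, 0, 0.013, 0, 0, 0, 0, 0, 0, 0.013, 0, 0, 0],
)

```text
t: 9.0
tcp_pos: [0.5708, 0.0522, 0.0616]
tcp_rot: [0.714, 0.701, 0.0, -0.0]
force: [-0.3, -0.3, -0.4]
finger_gap: 0.0002
finger_force: 0.0
```

Call:
move_arm(
  moves=[0, 0, 0, 0, 0, -0.003, 0, 0, 0, 0, 0, 0, -0.01, 0, 0, 0, 0, 0, 0, -0.02, 0, 0, 0, 0, 0, 0, -0.032, 0, 0, 0, 0, 0, 0, -0.045, 0],
)

```text
t: 9.42
tcp_pos: [0.5709, 0.0516, 0.1079]
tcp_rot: [0.714, 0.7, 0.0, 0.0]
force: [-0.1, -0.3, 0.0]
finger_gap: 0.0001
finger_force: 0.0
```

```bash
python3 - <<'E'
from h import *
b=snap('scene','s4');a=snap('top','t4')
i=cv2.resize(b['frame'][180:345,120:390],(594,363));j=cv2.resize(a['frame'][200:300,260:530],(594,220))
cv2.imwrite('pics/v4.png',np.vstack([i,j])[:,:,::-1])
E
```

```text
(no output)
```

View pics/v4.png

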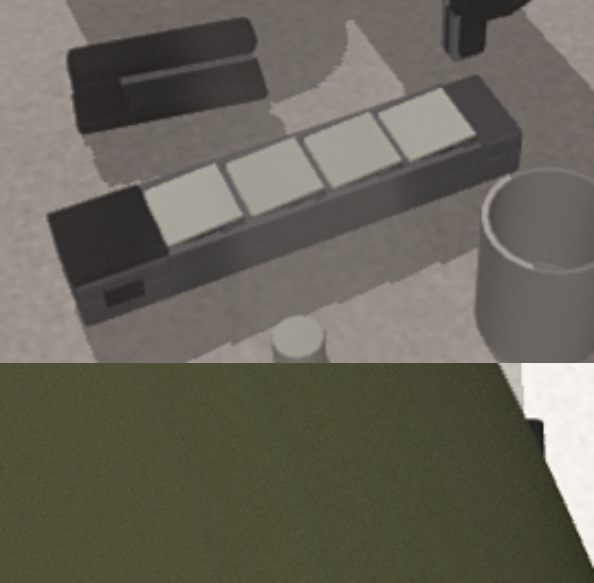

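All four covers, from (190,205) to (430,120), lie flat. The bar hasn't shifted and the hand is up. I'll raise it further, let it settle and hand in.

Call:
move_arm(
  moves=[0, 0, 0, 0, 0, -0.015, 0, 0, 0, 0, 0, 0, -0.03, 0, 0, 0, 0, 0, 0, -0.045, 0, 0, 0, 0, 0, 0, -0.055, 0, 0, 0, 0, 0, 0, -0.06, 0],
)

```text
t: 9.93
tcp_pos: [0.5716, 0.0517, 0.1681]
tcp_rot: [0.714, 0.7, 0.001, 0.001]
force: [0.3, -0.3, -0.7]
finger_gap: -0.0005
finger_force: 0.0
```

Call:
move_arm(
  moves=[0, 0, 0, 0, 0, 0, 0, 0, 0, 0, 0, 0, 0, 0, 0, 0, 0, 0, 0, 0, 0],
)

```text
t: 10.18
tcp_pos: [0.5703, 0.0517, 0.1657]
tcp_rot: [0.714, 0.7, -0.001, -0.0]
force: [-0.7, -0.8, 0.5]
finger_gap: 0.0002
finger_force: 0.0
```

```bash
python3 -c "
from station import env
print(env.finish_job())"
```

```text
the job is handed in; nothing more can be done
None
```

The job is handed in at about 10 s of the 42 s allowed: one gentle pass left all four covers looking flat in the last picture, with no visible shift of the bar, stapler, mug or glue stick and the hand clear; no verdict came back.

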